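Pack and close three pine gift boxes from one pile of goods and lids

ROBOT

A 6-joint arm with a two-finger parallel gripper is mounted at the origin on a cart in front of the work surface, level with it; the furniture and walls round the work are solid. World frame = base frame: x ahead of the robot, y to its left, z up, the work surface at z = 0. Lengths are in m, angles in rad, forces in N, time in s.
With the tool pointing down it reaches from about 0.25 to 0.775 m from the base axis. Payload 4 kg.
Tool frame: the origin (TCP) lies at the very end of the fingers, on their centre line; the grasp point (between the pads) lies 19 mm behind it (arm.pinch_z is the distance from the TCP to the grasp point, in m); z points along the fingers, x is the direction in which the jaws open and shut, and the axes are right-handed (so a half turn about z gives the same grasp; the last joint's range is limited). The gripper opens to 94 mm and grips with 3 to 60 N. Pads are 16 mm wide; open, the fingers measure 119 mm over their backs; the gripper's body (75 mm by 177 mm) begins 78 mm behind the grasp point.
Start: joints at [1.224, 0.087, 1.371, -0, 1.684, -0.103], TCP at [0.133, 0.534, 0.175] pointing down, gripper open.
Joint ranges: [-3.1, 3.1], [-0.76, 2.03], [0.27, 2.55], [-1.08, 4.22], [0.17, 2.65], [-2.57, 2.57]. Speed limits (rad/s): [2.79, 2.79, 3.14, 3.14, 3.14, 3.14].

INTERFACE

Orientations are given as a rotation vector (axis times angle).
In Python, from station import sensors, vision, arm, spotter gives the robot as it stands.
- The arm moves only by the tool drive_tool, never from a script. Its argument "series" is a list of rows, each a list of 7 numbers: the shift along the tool's x, y, z in mm, then the turn, a rotation vector about the tool's x, y, z in degrees, then the opening, from 0 (shut) to 1 (fully open). In form: [[dx, dy, dz, rx, ry, rz, jaw], ...]. A call has 1 to 12 rows; each row shifts and turns the commanded pose from where the row before left it, along the tool's axes as they then stand; what a row does not reach is not made up. A row lasts 1/8 s, in which the tool goes at most 62.5 mm and 10.7 degrees, less where a joint would pass 70% of its speed; a pose out of reach is approached as far as the arm can. A call with a gripper value outside its range is refused whole. The fingers move at their own pace and stop on an object; the grip force is fixed at half the most. Time passes only in rows, so rows that do not move let the fingers close. It gives the time, the measured TCP pose, the force and the opening at its end, in the units of the state.
- sensors.get_state(): the state, without advancing time (a new reading comes with each control period).
- vision.get_image(name): name is "scene" or "top" or "wrist"; returns (picture, depth): 420x560x3 uint8, red, green, blue; 420x560 float32, m along the optical axis (not along the pixel's ray), 0 where there is no reading.
- vision.camera_info(name): a dict with "K" (3x3 intrinsics, pixels), "k1" (the pictures are not rectified: a ray, as slopes to the right and down, at radius r is drawn at 1 + k1 r^2 times it, then the intrinsics apply), "T" (4x4, takes a point from camera to world coordinates); the wrist camera has in their place "T_tool_cam" (4x4, takes a point from camera to tool coordinates, whose origin is the TCP and whose axes are the tool frame's). Camera axes: x right, y down, z forward; pixel columns grow to the right and rows downward; lengths in m; the calibration is good to about 2 mm. A picture is of the moment at which its call begins: read the wrist's pose just before it. camera_info takes no time and is no camera call.
- arm.job_done(): hands the job in, once; it reports no verdict.
Trained networks look in the newest picture that a camera, given by its name, has taken for a name from the list of things; names that differ only in an ending like _2 or _b are one class to them, and where a whole thing is asked for, a point or a joint stands for the part that bears it (a point fixed in the world has none). Each returns a list of dicts, best first, with "p" (0 to 1); they miss things now and then, are a little off and sometimes report something else, mostly with a low value. They report only what shows in the picture. A call takes as long as a camera call. They do not tell look-alikes from the thing itself.
- spotter.spot_in(name, camera): "at" ([x, y, z] in m, in world coordinates, good to about 4 mm: the middle of the surface that is visible of it).
The state is a dict: "time": time; "joint_pos": joint angles; "dq": joint speeds; "joint_torque": joint torques, N m; "ee_pos": TCP position; "orientation": TCP orientation; "wrist_force": force on the tool from outside, world axes, zero at the start; "wrist_torque": the same for the moment, N m; "finger_gap": finger opening in m.
Only numpy, scipy, OpenCV 4.12 (cv2) and the standard library are available. Lean on these libraries where they do the work, as an engineer would, in place of code of your own. Each camera call takes 0.05 s, during which the arm holds its last target. There are 200 camera calls.

TASK

Finish this gift order: everything for it is heaped in one pile. Take the pile apart: lay the eraser flat in the long box beside the pencil and the tape roll flat in the empty medium box, then close all three boxes, each with the lid that fits it, lying flat and fully down on the rim. Leave the rubber stamp and the round tin that stand among the boxes where they are.

Things in the scene. Friction and masses are not known exactly. Their poses are not given: they have to be found in the camera images.
- eraser: eraser in a card sleeve on top of the pile, lying on the tape roll, 19 x 44 x 11 mm, about 20 g. Origin: centre of its underside; x across its width, y along its length, z up.
- tape_roll: roll of paper tape lying flat in the pile, under the eraser, 48 mm across and 15 mm high, about 30 g; treat it as a solid disc and grip it across the outside. Origin: centre of its underside; z is its axis.
- small_lid: loose pine lid in the pile, under the tape roll, 50 g: board 68 x 68 mm, 10 mm thick, dark line inlaid on top, over a round-edged frame 54 x 54 mm, 9 mm deep, that drops into the box (19 mm high in all). Grip the board's edges across the 68 mm width. Origin: centre of the frame's underside; x across width, y along length, z up. Closed: board on the rim of the small box, origin 31 mm above the box's origin.
- medium_lid: loose pine lid in the pile, under the small lid, 80 g: board 68 x 122 mm, 10 mm thick, dark line inlaid on top, over a round-edged frame 54 x 108 mm, 9 mm deep, that drops into the box (19 mm high in all). Grip the board's edges across the 68 mm width. Origin: centre of the frame's underside; x across width, y along length, z up. Closed: board on the rim of the medium box, origin 25 mm above the box's origin.
- long_lid: loose pine lid at the bottom of the pile, on the table, 110 g: board 68 x 174 mm, 10 mm thick, dark line inlaid on top, over a round-edged frame 54 x 160 mm, 9 mm deep, that drops into the box (19 mm high in all). Grip the board's edges across the 68 mm width. Origin: centre of the frame's underside; x across width, y along length, z up. Closed: board on the rim of the long box, origin 21 mm above the box's origin.
- small_box: fixed open pine box 66 x 66 x 40 mm, inside 60 x 60, the square one, walls and floor 3 mm. It already holds a yellow tape roll, 19 mm high. Origin: centre of underside; x across width, y along length, z up.
- medium_box: fixed open pine box 66 x 120 x 34 mm, inside 60 x 114, walls and floor 3 mm. Empty, for the tape roll to lie in near the middle; gripped along the box's length the roll leaves 33 mm at each end for fingers, across the width there is no room for them. Origin: centre of underside; x across width, y along length, z up.
- long_box: fixed open pine box 66 x 172 x 30 mm, inside 60 x 166, walls and floor 3 mm. A pencil (8 mm thick) lies in it along the -x wall, up to x = -18 mm; the eraser goes on the free floor (x -18 to 30 mm). Gripped by its ends, along the box's length, it leaves plenty of room for fingers; across the width there is little. Origin: centre of underside; x across width, y along length, z up.
- stamp: rubber stamp with a turned wooden handle, standing among the boxes, 35 x 50 x 74 mm; a bystander. Origin: centre of its underside, z up.
- tin: round ink pad tin, 62 mm across, 20 mm high, beside the boxes; a bystander. Origin: centre of its underside, z up.
Not all that is in view belongs to the job. Leave any brown or yellow look-alike of the eraser alone. Of the things that look like the tape_roll, the larger one is meant.

How it is judged:
On the way:
1. the eraser lies flat in the open long box and the tape roll flat in the open medium box, both let go (z of eraser in the frame of long_box below 0.007 m and angle between each of eraser, tape_roll's own z axis and vertical below 0.1 rad and horizontal distance between eraser and long_box below 0.08 m and x of eraser in the frame of long_box between -0.026 and 0.026 m and z of tape_roll in the frame of medium_box below 0.007 m and horizontal distance between tape_roll and medium_box below 0.037 m and linear speed of each of eraser, tape_roll below 0.02 m/s and contact force between each of eraser, tape_roll and the fingers below 0.2 N and horizontal distance between medium_lid and medium_box above 0.07 m and horizontal distance between long_lid and long_box above 0.07 m), for 0.2 s.
At the end, for the whole second after the job is handed in: Eraser flat on the floor of the long box, tape roll flat on the floor of the medium box, and each of the three lids fully down on its own box: centre within 7 mm of the box's centre, height within 3 mm of closed, tilt under 0.05 rad; everything let go and at rest (z of eraser in the frame of long_box below 0.007 m and angle between each of eraser, tape_roll's own z axis and vertical below 0.1 rad and horizontal distance between eraser and long_box below 0.08 m and x of eraser in the frame of long_box between -0.026 and 0.026 m and z of tape_roll in the frame of medium_box below 0.007 m and horizontal distance between tape_roll and medium_box below 0.037 m and z of small_lid in the frame of small_box below 0.034 m and horizontal distance between small_lid and small_box below 0.007 m and angle between each of small_lid, medium_lid, long_lid's own z axis and vertical below 0.05 rad and linear speed of each of small_lid, medium_lid, long_lid, eraser, tape_roll below 0.02 m/s and contact force between each of small_lid, medium_lid, long_lid, eraser, tape_roll and the fingers below 0.2 N and z of medium_lid in the frame of medium_box below 0.028 m and horizontal distance between medium_lid and medium_box below 0.007 m and z of long_lid in the frame of long_box below 0.024 m and horizontal distance between long_lid and long_box below 0.007 m); the robot touches nothing.
It fails at once if the stamp or the tin is shifted by more than 20 mm or knocked over (distance of any of stamp, tin from where it was at the start of the episode above 0.02 m or angle between any of stamp, tin's own z axis and vertical above 0.3 rad).
It also fails if it takes over 125 s, if anything falls off the work surface, if the arm or the gripper's body presses on something with over 40 N, if the wrist force passes 120 N, or if a joint passes its speed limit or range.

## Working session

There is one attempt and no reset: what is moved stays moved. The work goes in short steps, Python scripts to look and compute and a tool call to move; the robot and the scene stay as the last step left them, time stands still between calls to the robot, and variables do not carry over. Pictures are saved under pics/ and viewed, on a budget of 14 in all, crops included, one or two more only if the job needs it, and the job is handed in when it is done.

Besides the shell and the picture viewer there is one more tool, called after ">>>" as name(argument=value, ...), one argument or row to a line, values as JSON. drive_tool: Moves the arm, as the interface text tells. Its arguments: {"type":"object","properties":{"series":{"type":"array"}},"required":["series"]}

```bash
ls; mkdir -p pics
cat > h.py <<'E'
import numpy as np, cv2
from scipy.spatial.transform import Rotation as R
from station import sensors, vision, arm, spotter
def save(img,name): cv2.imwrite('pics/'+name+'.png',img[:,:,::-1])
def Tcam(name,st=None):
    i=vision.camera_info(name)
    if 'T' in i: return np.array(i['T'])
    st=st or sensors.get_state()
    T=np.eye(4);T[:3,:3]=R.from_rotvec(st['orientation']).as_matrix();T[:3,3]=st['ee_pos']
    return T@np.array(i['T_tool_cam'])
def cloud(name,depth,T):
    i=vision.camera_info(name);K=np.array(i['K']);k1=i['k1']
    h,w=depth.shape
    v,u=np.mgrid[:h,:w].astype(float)
    p=cv2.undistortPoints(np.stack([u,v],-1).reshape(-1,1,2),K,np.array([k1,0,0,0,0.])).reshape(h,w,2)
    P=np.concatenate([p,np.ones((h,w,1))],-1)*depth[...,None]
    W=P@T[:3,:3].T+T[:3,3]; W[depth<=0]=np.nan
    return W
E
python3 - <<'E'
from h import *
for n in ['scene','top']:
    im,d=vision.get_image(n); save(im,n+'0'); np.savez('pics/'+n+'0.npz',im=im,d=d,T=Tcam(n))
    print(n,vision.camera_info(n)['k1'])
    for t in ['eraser','tape_roll','small_lid','medium_lid','long_lid','small_box','medium_box','long_box','stamp','tin']:
        print(n,t,[(np.round(r['at'],3).tolist(),round(r['p'],2)) for r in spotter.spot_in(t,n)])
print(sensors.get_state())
E
```

```text
pics
scene -0.04456698819037323
scene eraser [([0.493, 0.098, 0.014], 0.7), ([0.699, 0.038, 0.011], 0.69), ([0.596, 0.153, 0.083], 0.46)]
scene tape_roll [([0.586, 0.153, 0.069], 0.62), ([0.51, 0.256, 0.008], 0.58)]
scene small_lid [([0.578, 0.158, 0.056], 0.7), ([0.577, 0.165, 0.04], 0.43), ([0.597, 0.153, 0.087], 0.4)]
scene medium_lid [([0.579, 0.161, 0.039], 0.73)]
scene long_lid [([0.579, 0.195, 0.021], 0.88), ([0.583, 0.155, 0.069], 0.65)]
scene small_box [([0.428, 0.195, 0.025], 0.82)]
scene medium_box [([0.603, -0.133, 0.022], 0.71)]
scene long_box [([0.453, -0.182, 0.013], 0.61)]
scene stamp [([0.51, 0.008, 0.026], 0.64)]
scene tin [([0.541, -0.335, 0.02], 0.73)]
top -0.15832512407564703
top eraser [([0.601, 0.148, 0.088], 0.62), ([0.704, 0.033, 0.009], 0.45)]
top tape_roll [([0.598, 0.137, 0.074], 0.56)]
top small_lid [([0.599, 0.132, 0.056], 0.64), ([0.612, -0.134, 0.007], 0.16)]
top medium_lid [([0.597, 0.107, 0.035], 0.86)]
top long_lid [([0.6, 0.198, 0.015], 0.66)]
top small_box [([0.436, 0.19, 0.019], 0.77)]
top medium_box [([0.616, -0.133, 0.005], 0.96)]
top long_box [([0.446, -0.188, 0.007], 0.86)]
top stamp [([0.518, -0.0, 0.023], 0.71)]
top tin [([0.546, -0.344, 0.02], 0.68)]
{'time': 1.1, 'joint_pos': array([ 1.22387757e+00,  8.71885241e-02,  1.37070911e+00, -8.51299388e-06,
        1.68359351e+00, -1.03101113e-01]), 'dq': array([ 7.75607006e-05,  4.92665653e-04, -1.88047114e-03, -9.49539335e-04,
       -2.99584510e-04, -1.39205263e-03]), 'joint_torque': array([-1.22773534e-03, -3.40048206e+01, -3.02603066e+01,  7.16113206e-02,
        2.38100078e-02,  9.11672061e-06]), 'ee_pos': array([0.13278981, 0.53374904, 0.17540753]), 'orientation': array([-2.47506172e+00, -1.93478161e+00, -1.42123551e-04]), 'wrist_force': array([-0.37497612,  0.71038065, -0.22838444]), 'wrist_torque': array([-0.01907577,  0.00250944,  0.02020489]), 'finger_gap': 0.09353613873984207}
```

View pics/top0.png

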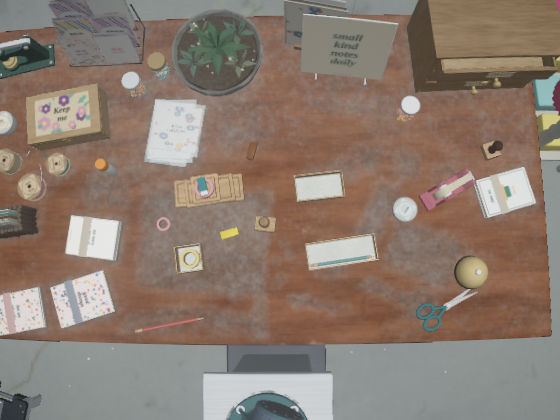

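View pics/scene0.png

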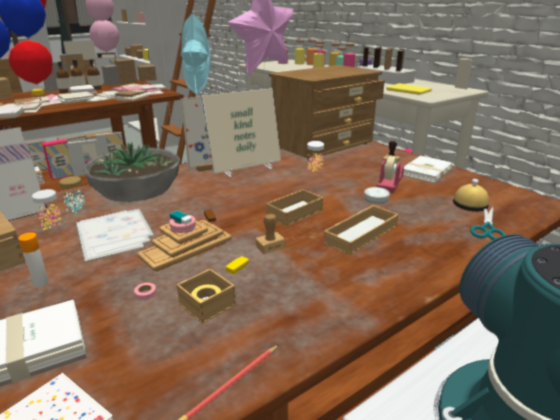

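The top view shows the pile at (208,188), with a teal eraser on a pink roll. The boxes are at (189,258), (319,186) and (341,251), the stamp at (265,224) and the tin at (404,208).
- **Eraser candidates:** teal on the pile (204,185), yellow (229,233) and brown (252,150). I choose the teal one.
- **Tape roll candidates:** pink under the eraser (204,187), small pink ring (164,224) and yellow in the box (189,258). I choose the larger one, on the pile.

Next is a close look with the wrist camera.

```bash
cat >> h.py <<'E'
def yaw(st): 
    M=R.from_rotvec(st['orientation']).as_matrix(); return np.degrees(np.arctan2(M[1,0],M[0,0])),M
def plan(wps,st=None,step=45.,rstep=9.):
    """wps: (x,y,z,yawdeg,jaw[,step_mm]) ; yaw None keeps, taken mod 180; prints rows (rounded) by tool axes"""
    st=st or sensors.get_state(); p=np.array(st['ee_pos']); M=R.from_rotvec(st['orientation']).as_matrix()
    rows=[]
    for w in wps:
        s=w[5] if len(w)>5 else step
        tgt=np.array(w[:3],float)
        y0=np.arctan2(M[1,0],M[0,0]); y1=y0 if w[3] is None else np.radians(w[3])
        d=(y1-y0+np.pi/2)%np.pi-np.pi/2 if len(w)<7 else y1-y0; y1=y0+d
        G=np.array([[np.cos(y1),np.sin(y1),0],[np.sin(y1),-np.cos(y1),0],[0,0,-1.]]).T if w[3] is not None else M
        G=np.array([[np.cos(y1),np.sin(y1),0],[np.sin(y1),-np.cos(y1),0],[0,0,-1.]])
        n=max(1,int(np.ceil(max(np.linalg.norm(tgt-p)*1000/s,abs(np.degrees(d))/rstep))))
        for k in range(n):
            rem=n-k
            dl=M.T@((tgt-p)/rem)*1000; rv=np.degrees(R.from_matrix(M.T@G).as_rotvec())/rem
            r=np.r_[np.round(dl,0 if rem>1 else 1),np.round(rv,0 if rem>1 else 1)]; rows.append(r.tolist()+[w[4]])
            p=p+M@r[:3]/1000; M=M@R.from_rotvec(np.radians(r[3:])).as_matrix()
    rows=[[float('%g'%(v+0.0)) for v in r] for r in rows]
    print(len(rows),str(rows).replace('.0,',',').replace('.0]',']'))
E
python3 - <<'E'
from h import *
print(np.round(vision.camera_info('wrist')['T_tool_cam'],3),np.round(vision.camera_info('wrist')['K'],1), arm.pinch_z)
plan([(0.3,0.45,0.3,90,1),(0.53,0.16,0.30,90,1)])
E
```

```text
[[ 1.    -0.001 -0.001 -0.   ]
 [ 0.001  0.961  0.275 -0.081]
 [ 0.001 -0.275  0.961 -0.209]
 [ 0.     0.     0.     1.   ]] [[338.7   0.  283.6]
 [  0.  338.7 211.7]
 [  0.    0.    1. ]] 0.0188
14 [[-8, 36, -25, 0, 0, -3, 1], [-10, 36, -25, 0, 0, -3, 1], [-12, 36, -25, 0, 0, -3, 1], [-14, 35, -25, 0, 0, -2, 1], [-15, 34, -24.6, 0, 0, -3, 1], [-32, 26, 0, 0, 0, 0, 1], [-32, 25, 0, 0, 0, 0, 1], [-32, 26, 0, 0, 0, 0, 1], [-32, 25, 0, 0, 0, 0, 1], [-32, 26, 0, 0, 0, 0, 1], [-33, 25, 0, 0, 0, 0, 1], [-32, 26, 0, 0, 0, 0, 1], [-33, 25, 0, 0, 0, 0, 1], [-32.1, 25.8, 0, 0, 0, 0, 1]]
```

>>> drive_tool(
  series=[
    [-12,45,-31,0,0,-3,1],
    [-15,45,-31,0,0,-4,1],
    [-16,44,-31,0,0,-4,1],
    [-16,44,-31,0,0,-3,1],
    [-41,33,0,0,0,0,1],
    [-41,33,0,0,0,0,1],
    [-41,33,0,0,0,0,1],
    [-42,33,0,0,0,0,1],
    [-42,33,0,0,0,0,1],
    [-42,33,0,0,0,0,1],
    [-42,32,0,0,0,0,1],
    [0,0,0,0,0,0,1],
  ],
)

```text
time: 2.6
ee_pos: [0.5314, 0.1546, 0.2982]
orientation: [-2.227, -2.215, 0.003]
wrist_force: [-1.3, 0.0, 0.1]
finger_gap: 0.0943
```

Run:
```python
from h import *
st=sensors.get_state(); print(st['time'],np.round(st['ee_pos'],3),yaw(st)[0])
im,d=vision.get_image('wrist'); T=Tcam('wrist',st)
np.savez('pics/w1.npz',im=im,d=d,T=T)
for t in ['eraser','tape_roll','small_lid','medium_lid','long_lid','small_box']:
    print(t,[(np.round(r['at'],3).tolist(),round(r['p'],2)) for r in spotter.spot_in(t,'wrist')])
save(im,'w1')
```

```text
2.6 [0.531 0.155 0.298] 89.71021368133532
eraser [([0.703, 0.037, 0.008], 0.52)]
tape_roll [([0.592, 0.146, 0.07], 0.81), ([0.518, 0.26, 0.009], 0.62)]
small_lid [([0.592, 0.142, 0.054], 0.69), ([0.593, 0.111, 0.035], 0.19)]
medium_lid [([0.591, 0.112, 0.039], 0.84)]
long_lid [([0.599, 0.207, 0.018], 0.85), ([0.427, 0.19, 0.016], 0.27)]
small_box [([0.428, 0.187, 0.016], 0.9)]
```

View pics/w1.png

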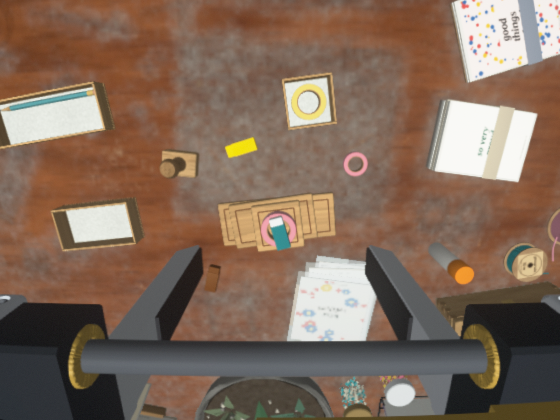

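The close view confirms it: the teal eraser is at (279,233) on the pink roll (279,228), over the small, medium and long lids. The small pink ring is at (355,163), and the pencil lies on the robot side of the long box. Now measure with depth.

```bash
cat >> h.py <<'E'
def rect(W,c,rad,z0,z1,pct=True):
    m=np.isfinite(W[...,2])&(W[...,2]>z0)&(W[...,2]<z1)&(np.hypot(W[...,0]-c[0],W[...,1]-c[1])<rad)
    P=(W[m][:,:2]*1000).astype(np.float32)
    if len(P)<8: return None
    # largest cluster
    q=((P-P.min(0))/3).astype(int)+1; g=np.zeros(q.max(0)+2,np.uint8); g[q[:,0],q[:,1]]=1
    g=cv2.dilate(g,np.ones((3,3),np.uint8)); n,l,s,_=cv2.connectedComponentsWithStats(g)
    L=l[q[:,0],q[:,1]]; k=np.bincount(L).argmax(); P=P[L==k]
    (x,y),(a,b),t=cv2.minAreaRect(P)
    if a>b: a,b,t=b,a,t-90   # t: world angle of short side
    t=(t+90)%180-90
    return dict(c=(round(x,1),round(y,1)),size=(round(a,1),round(b,1)),short_ang=round(t,1),n=len(P),z=round(float(np.median(W[m][:,2]))*1000,1))
E
python3 - <<'E'
from h import *
C={'eraser':((.597,.148),.05,.079,.092),'roll':((.597,.148),.05,.066,.0765),'small':((.597,.14),.08,.052,.062),'medium':((.597,.14),.10,.033,.043),'long':((.597,.15),.13,.014,.024),
'sbox':((.43,.19),.07,.034,.046),'mbox':((.612,-.133),.1,.028,.040),'lbox':((.45,-.185),.13,.024,.036)}
for n,f in [('wrist','w1'),('top','top0'),('scene','scene0')]:
    z=np.load(f'pics/{f}.npz'); W=cloud(n,z['d'],z['T'])
    m=np.isfinite(W[...,2])&(abs(W[...,2])<.03)&(np.hypot(W[...,0]-.5,W[...,1]-.1)<.2); print(n,'table z',np.median(W[m][:,2]))
    for k,v in C.items(): print(' ',k,rect(W,*v))
E
```

```text
wrist table z -0.0007087349103762075
  eraser {'c': (602.2, 147.2), 'size': (18.9, 44.6), 'short_ang': -74.8, 'n': 450, 'z': 82.1}
  roll {'c': (599.0, 145.1), 'size': (44.3, 47.9), 'short_ang': 17.0, 'n': 467, 'z': 70.8}
  small {'c': (600.7, 144.6), 'size': (67.7, 68.1), 'short_ang': 7.0, 'n': 1252, 'z': 55.9}
  medium {'c': (599.1, 137.6), 'size': (68.3, 122.1), 'short_ang': 8.3, 'n': 1761, 'z': 36.8}
  long {'c': (595.7, 214.3), 'size': (31.2, 67.6), 'short_ang': -84.0, 'n': 853, 'z': 17.8}
  sbox {'c': (432.6, 188.3), 'size': (66.5, 67.0), 'short_ang': -82.9, 'n': 479, 'z': 39.0}
  mbox {'c': (608.4, -134.2), 'size': (67.7, 122.0), 'short_ang': 5.9, 'n': 664, 'z': 32.3}
  lbox {'c': (444.8, -181.8), 'size': (67.1, 167.1), 'short_ang': 7.6, 'n': 691, 'z': 28.9}
top table z -0.0004660552842382648
  eraser {'c': (601.8, 147.2), 'size': (19.6, 41.6), 'short_ang': -74.5, 'n': 132, 'z': 82.5}
  roll {'c': (598.6, 144.1), 'size': (40.9, 47.4), 'short_ang': 26.3, 'n': 141, 'z': 71.3}
  small {'c': (600.7, 144.5), 'size': (66.1, 68.3), 'short_ang': 7.8, 'n': 428, 'z': 56.1}
  medium {'c'
[... 522 characters left out ...]
 (19.6, 47.1), 'short_ang': -74.7, 'n': 155, 'z': 84.0}
  roll {'c': (593.7, 148.3), 'size': (40.0, 47.6), 'short_ang': -14.8, 'n': 196, 'z': 72.5}
  small {'c': (598.9, 146.6), 'size': (68.7, 72.3), 'short_ang': -83.6, 'n': 436, 'z': 57.8}
  medium {'c': (597.9, 139.2), 'size': (70.1, 123.8), 'short_ang': 8.1, 'n': 774, 'z': 38.8}
  long {'c': (600.7, 144.1), 'size': (70.4, 177.3), 'short_ang': 5.5, 'n': 835, 'z': 19.5}
  sbox {'c': (430.2, 189.6), 'size': (67.0, 69.2), 'short_ang': -83.6, 'n': 506, 'z': 38.7}
  mbox {'c': (607.0, -133.3), 'size': (68.8, 122.3), 'short_ang': 6.4, 'n': 361, 'z': 32.3}
  lbox {'c': (443.8, -184.8), 'size': (68.2, 174.9), 'short_ang': 8.0, 'n': 512, 'z': 28.6}
```

Run:
```python
from h import *
plan([(0.602,0.1475,0.13,15,1),(0.602,0.1475,0.075,15,1,28)])
```

```text
11 [[-1, 8, 19, 0, 0, 8, 1], [0, 8, 19, 0, 0, 8, 1], [1, 8, 19, 0, 0, 8, 1], [2, 8, 19, 0, 0, 9, 1], [3, 8, 19, 0, 0, 8, 1], [4, 7, 19, 0, 0, 9, 1], [5, 6, 19, 0, 0, 8, 1], [7, 5, 18, 0, 0, 9, 1], [6.9, 4.5, 18.9, 0, 0, 8.2, 1], [0, 0, 28, 0, 0, 0, 1], [-0.1, 0, 27, 0, 0, 0, 1]]
```

>>> drive_tool(
  series=[
    [-1,8,19,0,0,8,1],
    [0,8,19,0,0,8,1],
    [1,8,19,0,0,8,1],
    [2,8,19,0,0,9,1],
    [3,8,19,0,0,8,1],
    [4,7,19,0,0,9,1],
    [5,6,19,0,0,8,1],
    [7,5,18,0,0,9,1],
    [7,4.5,19,0,0,8,1],
    [0,0,28,0,0,0,1],
    [0,0,20,0,0,0,1],
    [0,0,0,0,0,0,1],
  ],
)

```text
time: 4.45
ee_pos: [0.6008, 0.1468, 0.0793]
orientation: [-3.114, -0.413, 0.007]
wrist_force: [-1.0, -0.1, -0.1]
finger_gap: 0.0942
```

Run:
```python
from h import *
st=sensors.get_state(); print(np.round(st['ee_pos'],4),yaw(st)[0])
plan([(0.602,0.1475,0.075,15,1,28)])
```

```text
[0.6008 0.1468 0.0793] 15.112313492180755
1 [[1.4, -0.3, 4.3, 0, 0.2, 0.1, 1]]
```

>>> drive_tool(
  series=[
    [1,0,4,0,0,0,1],
    [0,0,0,0,0,0,0.3],
    [0,0,0,0,0,0,0.3],
    [0,0,0,0,0,0,0.3],
    [0,0,0,0,0,0,0.3],
    [0,0,0,0,0,0,0.3],
  ],
)

```text
time: 5.2
ee_pos: [0.6036, 0.1464, 0.0774]
orientation: [-3.115, -0.411, -0.0]
wrist_force: [-1.1, -0.8, -0.2]
finger_gap: 0.0478
```

>>> drive_tool(
  series=[
    [0,0,0,0,0,0,0.2],
    [0,0,0,0,0,0,0.2],
  ],
)

```text
time: 5.45
ee_pos: [0.6036, 0.1464, 0.0773]
orientation: [-3.115, -0.411, 0.0]
wrist_force: [-0.1, 0.5, -0.3]
finger_gap: 0.0275
```

Run:
```python
from h import *
st=sensors.get_state(); print(np.round(st['ee_pos'],4),yaw(st)[0],st['wrist_force'],st['finger_gap'])
im,d=vision.get_image('wrist'); save(im[150:420,120:440],'w2')
```

```text
[0.6036 0.1464 0.0773] 15.02935666335237 [-0.14956984  0.46484029 -0.27442329] 0.02753826771122523
```

View pics/w2.png

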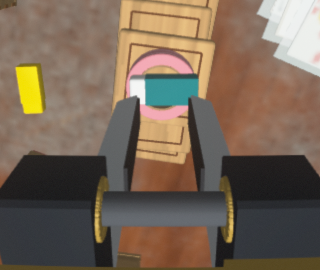

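Fingers at (137,95) and (192,95) look to be beside or above the eraser (130–197, 90), and the gap of 27 mm is under its length. I'll check the geometry.

Run:
```python
from h import *
st=sensors.get_state(); im,d=vision.get_image('wrist'); T=Tcam('wrist',st); W=cloud('wrist',d,T)
np.savez('pics/w2.npz',im=im,d=d,T=T)
print('gap',st['finger_gap'])
for z0,z1 in [(.066,.076),(.078,.083),(.083,.092),(.052,.062),(.033,.043)]: print(z0,rect(W,(.602,.147),.1,z0,z1))
for v in range(235,275,5):
    print(v,[ (u,)+tuple((W[v,u]*1000).round().astype(int)) for u in range(245,330,7) if np.isfinite(W[v,u,0])])
```

```text
gap 0.023731729345613583
0.066 {'c': (594.6, 156.9), 'size': (23.5, 49.7), 'short_ang': -53.7, 'n': 1093, 'z': 71.1}
0.078 {'c': (602.5, 147.8), 'size': (19.5, 44.6), 'short_ang': -75.1, 'n': 1477, 'z': 82.2}
0.083 {'c': (602.9, 148.2), 'size': (18.1, 43.4), 'short_ang': -73.9, 'n': 292, 'z': 83.3}
0.052 {'c': (601.5, 146.0), 'size': (67.2, 68.4), 'short_ang': -82.8, 'n': 3463, 'z': 56.0}
0.033 {'c': (596.3, 163.3), 'size': (68.2, 72.1), 'short_ang': 8.2, 'n': 2882, 'z': 37.1}
235 [(245, np.int64(577), np.int64(136), np.int64(57)), (252, np.int64(582), np.int64(147), np.int64(82)), (259, np.int64(586), np.int64(148), np.int64(83)), (266, np.int64(591), np.int64(150), np.int64(83)), (273, np.int64(595), np.int64(151), np.int64(83)), (280, np.int64(599), np.int64(152), np.int64(82)), (287, np.int64(603), np.int64(153), np.int64(84)), (294, np.int64(608), np.int64(154), np.int64(82)), (301, np.int64(612), np.int64(156), np.int64(83)), (308, np.int64(617), np.int64(156), np.int64(82)), (315, np.int64(621), np.int64(158), np.int64(83)), (322, np.int64(631), np.int64(151), np.int64(57)), (
[... 4058 characters left out ...]
t64(161), np.int64(134))]
270 [(245, np.int64(583), np.int64(151), np.int64(140)), (252, np.int64(586), np.int64(151), np.int64(139)), (259, np.int64(590), np.int64(151), np.int64(136)), (266, np.int64(598), np.int64(114), np.int64(57)), (273, np.int64(603), np.int64(115), np.int64(56)), (280, np.int64(609), np.int64(116), np.int64(56)), (287, np.int64(614), np.int64(117), np.int64(56)), (294, np.int64(619), np.int64(118), np.int64(56)), (301, np.int64(624), np.int64(120), np.int64(56)), (308, np.int64(613), np.int64(157), np.int64(136)), (315, np.int64(615), np.int64(159), np.int64(139)), (322, np.int64(619), np.int64(160), np.int64(139)), (329, np.int64(622), np.int64(161), np.int64(139))]
```

Run:
```python
from h import *
im1=np.load('pics/w1.npz'); 
for f in ['w1','w2']:
    z=np.load(f'pics/{f}.npz'); W=cloud('wrist',z['d'],z['T'])
    Tt=z['T']@np.linalg.inv(np.array(vision.camera_info('wrist')['T_tool_cam']))
    P=(W-Tt[:3,3])@Tt[:3,:3]  # tool frame
    m=np.isfinite(P[...,0])&(abs(P[...,1])<.014)&(abs(P[...,0])<.065)&(P[...,2]<.02)&(P[...,2]>-.09)&(W[...,2]>.086)
    Q=P[m]*1000; print(f,len(Q),'z max of tool',np.sort(Q[:,2])[-5:].round(1))
    for lo in range(-90,10,10):
        s=Q[(Q[:,2]>lo)&(Q[:,2]<=lo+10)]
        if len(s): print(lo,len(s),'x',np.abs(s[:,0]).min().round(1),np.abs(s[:,0]).max().round(1),'y',s[:,1].min().round(1),s[:,1].max().round(1))
```

```text
w1 5310 z max of tool [-29.  -28.9 -28.9 -28.7 -28.6]
-90 1350 x 46.1 59.9 y -10.1 8.8
-80 1088 x 46.1 59.4 y -10.2 9.1
-70 946 x 45.8 59.3 y -9.8 8.4
-60 762 x 45.9 59.5 y -9.8 8.5
-50 660 x 46.3 59.5 y -9.9 8.8
-40 472 x 46.4 58.7 y -9.9 8.8
-30 32 x 46.6 51.6 y -9.3 7.7
w2 3532 z max of tool [-29.4 -29.3 -29.1 -29.  -28.9]
-90 916 x 11.3 24.3 y -10.1 8.5
-80 751 x 11.2 24.3 y -10.0 8.9
-70 618 x 11.3 24.3 y -10.1 8.8
-60 507 x 11.2 24.3 y -9.9 8.9
-50 424 x 11.3 24.2 y -9.8 8.1
-40 303 x 11.2 23.8 y -9.9 8.4
-30 13 x 11.3 14.3 y -9.1 2.5
```

The wrist depth shows the real fingertips 29 mm short of the reported TCP, both open and closed, and the empty close agrees with that. From here I aim by the real fingertips (ee_z = tip_z − 0.029).

>>> drive_tool(
  series=[
    [0,0,0,0,0,0,0.8],
    [0,0,0,0,0,0,0.8],
    [0,0,0,0,0,0,0.8],
    [0,0,0,0,0,0,0.8],
    [-1,-1.5,0,0,0,0,0.8],
    [0,0,15,0,0,0,0.8],
    [0,0,14,0,0,0,0.8],
    [0,0,0,0,0,0,0.8],
    [0,0,0,0,0,0,0.8],
  ],
)

```text
time: 6.68
ee_pos: [0.6021, 0.1476, 0.048]
orientation: [-3.115, -0.411, 0.001]
wrist_force: [0.3, -0.3, 0.5]
finger_gap: 0.075
```

>>> drive_tool(
  series=[
    [0,0,2,0,0,0,0.8],
    [0,0,0,0,0,0,0.3],
    [0,0,0,0,0,0,0.3],
    [0,0,0,0,0,0,0.3],
    [0,0,0,0,0,0,0.3],
    [0,0,0,0,0,0,0.3],
    [0,0,0,0,0,0,0.3],
  ],
)

```text
time: 7.55
ee_pos: [0.6023, 0.1476, 0.0465]
orientation: [-3.114, -0.411, -0.001]
wrist_force: [0.3, 0.5, -0.5]
finger_gap: 0.0438
```

Run:
```python
from h import *
plan([(0.6023,0.1476,0.105,None,.3,30),(0.452,-0.1835,0.105,-82.2,.3,40),(0.452,-0.1835,0.0,-82.2,.3,35)])
```

```text
16 [[0, 0, -29, 0, 0, 0, 0.3], [0, 0, -29.5, 0, 0, 0, 0.3], [-23, 28, 0, 0, 0, -8, 0.3], [-27, 25, 0, 0, 0, -8, 0.3], [-30, 21, 0, 0, 0, -8, 0.3], [-32, 16, 0, 0, 0, -8, 0.3], [-35, 11, 0, 0, 0, -8, 0.3], [-36, 7, 0, 0, 0, -9, 0.3], [-36, 1, 0, 0, 0, -8, 0.3], [-36, -4, 0, 0, 0, -9, 0.3], [-35, -10, 0, 0, 0, -8, 0.3], [-33.3, -14.3, -0.1, 0, 0, -8.8, 0.3], [0, 0, 26, 0, 0, 0, 0.3], [0, 0, 26, 0, 0, 0, 0.3], [0, 0, 27, 0, 0, 0, 0.3], [0, 0, 26, 0, 0, 0, 0.3]]
```

>>> drive_tool(
  series=[
    [0,0,-29,0,0,0,0.3],
    [0,0,-30,0,0,0,0.3],
    [-23,28,0,0,0,-8,0.3],
    [-27,25,0,0,0,-8,0.3],
    [-30,21,0,0,0,-8,0.3],
    [-32,16,0,0,0,-8,0.3],
    [-35,11,0,0,0,-8,0.3],
    [-36,7,0,0,0,-9,0.3],
    [-36,1,0,0,0,-8,0.3],
    [-36,-4,0,0,0,-9,0.3],
    [-35,-10,0,0,0,-8,0.3],
    [-33,-14,0,0,0,-9,0.3],
  ],
)

```text
time: 9.05
ee_pos: [0.4515, -0.1842, 0.1054]
orientation: [2.054, 2.377, 0.0]
wrist_force: [0.9, -0.7, 0.4]
finger_gap: 0.0439
```

>>> drive_tool(
  series=[
    [0,0,0,0,0,0,0.3],
    [0,0,0,0,0,0,0.3],
  ],
)

```text
time: 9.3
ee_pos: [0.4523, -0.1827, 0.1053]
orientation: [-2.062, -2.37, -0.001]
wrist_force: [-0.4, 0.1, -0.6]
finger_gap: 0.0442
```

Run:
```python
from h import *
st=sensors.get_state(); print(np.round(st['ee_pos'],4),yaw(st)[0],st['finger_gap'],st['joint_pos'].round(2))
plan([(0.452,-0.1835,0.02,97.8,.3,45),(0.452,-0.1835,-0.022,97.8,.3,22)])
im,d=vision.get_image('wrist'); W=cloud('wrist',d,Tcam('wrist',st)); print(rect(W,(.445,-.185),.13,.024,.036)); save(im,'w3')
```

```text
[ 0.4523 -0.1827  0.1053] 97.94902727079847 0.04424236436295789 [-0.5  -0.03  1.63  0.    1.54 -2.21]
4 [[0, 0, 43, 0, 0, 0, 0.3], [-0.8, -0.4, 42.3, 0, 0, 0.1, 0.3], [0, 0, 21, 0, 0, 0, 0.3], [0, 0, 21, 0, 0, 0, 0.3]]
{'c': (445.5, -185.2), 'size': (66.5, 172.4), 'short_ang': 7.8, 'n': 2389, 'z': 28.5}
```

View pics/w3.png

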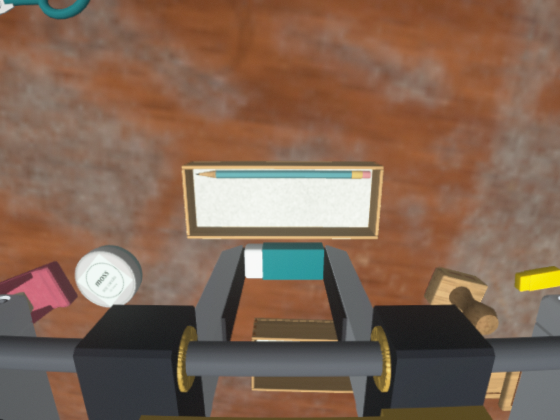

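>>> drive_tool(
  series=[
    [0,0,43,0,0,0,0.3],
    [-1,0,42,0,0,0,0.3],
    [0,0,21,0,0,0,0.3],
    [0,0,19,0,0,0,0.3],
    [0,0,0,0,0,0,0.3],
    [0,0,0,0,0,0,0.3],
  ],
)

```text
time: 10.1
ee_pos: [0.453, -0.1838, -0.0189]
orientation: [2.059, 2.372, 0.001]
wrist_force: [0.3, -0.2, -0.3]
finger_gap: 0.0441
```

>>> drive_tool(
  series=[
    [0,0,3,0,0,0,0.3],
    [0,0,0,0,0,0,0.3],
  ],
)

```text
time: 10.35
ee_pos: [0.4525, -0.1842, -0.0223]
orientation: [2.06, 2.371, 0.0]
wrist_force: [-0.2, 0.6, -0.2]
finger_gap: 0.0441
```

>>> drive_tool(
  series=[
    [0,0,0,0,0,0,0.7],
    [0,0,0,0,0,0,0.7],
    [0,0,0,0,0,0,0.7],
    [0,0,-40,0,0,0,1],
    [0,0,-50,0,0,0,1],
    [0,0,-50,0,0,0,1],
    [42,0,-30,0,0,0,1],
    [50,15,-20,0,0,0,1],
    [50,15,0,0,0,0,1],
    [50,15,0,0,0,0,1],
    [50,25,0,0,0,0,1],
    [50,25,0,0,0,0,1],
  ],
)

```text
time: 11.85
ee_pos: [0.5059, 0.1199, 0.1677]
orientation: [2.06, 2.371, 0.001]
wrist_force: [0.1, -0.3, 0.2]
finger_gap: 0.0943
```

>>> drive_tool(
  series=[
    [40,25,0,0,0,0,1],
    [0,0,0,0,0,0,1],
    [0,0,0,0,0,0,1],
  ],
)

```text
time: 12.22
ee_pos: [0.5245, 0.1608, 0.1671]
orientation: [-2.06, -2.372, 0.002]
wrist_force: [-0.1, -0.5, -1.3]
finger_gap: 0.094
```

Run:
```python
from h import *
st=sensors.get_state(); print(st['time'],np.round(st['ee_pos'],4),yaw(st)[0],st['finger_gap'],st['joint_pos'].round(2))
C={'roll':((.597,.148),.05,.066,.0765),'small':((.597,.14),.08,.052,.062),'medium':((.597,.14),.10,.033,.043),'long':((.597,.15),.13,.014,.024),
'sbox':((.43,.19),.07,.034,.046),'mbox':((.612,-.133),.1,.028,.040),'lbox':((.45,-.185),.13,.024,.036),'eraser':((.452,-.184),.05,.010,.019)}
for n in ['wrist','top']:
    im,d=vision.get_image(n); W=cloud(n,d,Tcam(n,st)); save(im,n+'4')
    for k,v in C.items(): print(n,k,rect(W,*v))
    m=(W[...,2]>.066)&(W[...,2]<.077)&(np.hypot(W[...,0]-.6,W[...,1]-.145)<.05); print(cv2.minEnclosingCircle((W[m][:,:2]*1000).astype(np.float32)))
```

```text
12.225 [0.5245 0.1608 0.1671] 98.03538996417194 0.09396189440083257 [ 0.19  0.09  1.39 -0.    1.67 -1.52]
wrist roll {'c': (601.1, 145.5), 'size': (47.0, 48.6), 'short_ang': -82.1, 'n': 1171, 'z': 70.8}
wrist small {'c': (601.4, 144.9), 'size': (68.4, 68.7), 'short_ang': -83.5, 'n': 2630, 'z': 56.0}
wrist medium {'c': (599.4, 137.9), 'size': (69.1, 122.3), 'short_ang': 9.0, 'n': 3025, 'z': 36.9}
wrist long {'c': (595.5, 215.1), 'size': (30.9, 68.2), 'short_ang': -82.7, 'n': 1385, 'z': 17.8}
wrist sbox {'c': (433.1, 188.4), 'size': (66.2, 66.7), 'short_ang': 7.8, 'n': 945, 'z': 38.9}
wrist mbox {'c': (606.4, -115.8), 'size': (67.3, 86.6), 'short_ang': 5.7, 'n': 772, 'z': 32.2}
wrist lbox {'c': (436.8, -122.1), 'size': (47.7, 66.2), 'short_ang': -82.5, 'n': 629, 'z': 28.7}
wrist eraser {'c': (419.3, -150.3), 'size': (6.0, 7.4), 'short_ang': 16.7, 'n': 28, 'z': 10.7}
((601.1322021484375, 145.7632598876953), 24.60649299621582)
top roll {'c': (615.2, 154.1), 'size': (11.5, 39.1), 'short_ang': 30.1, 'n': 45, 'z': 70.4}
top small {'c': (601.2, 144.4), 'size': (64.6, 69.1), 'short_ang': 7.1, 'n': 176, 'z': 56.0}
top medium {'c': (605.0, 96.7), 'size': (40.7, 65.5), 'short_ang': -81.5, 'n': 363, 'z': 37.4}
top long {'c': (610.7, 68.4), 'size': (28.0, 69.6), 'short_ang': -89.6, 'n': 236, 'z': 17.9}
top sbox {'c': (436.1, 160.9), 'size': (14.8, 66.1), 'short_ang': -78.9, 'n': 56, 'z': 38.9}
top mbox {'c': (609.3, -135.2), 'size': (66.4, 120.5), 'short_ang': 5.9, 'n': 196, 'z': 32.8}
top lbox {'c': (445.6, -186.1), 'size': (66.7, 171.3), 'short_ang': 7.9, 'n': 251, 'z': 29.3}
top eraser {'c': (458.1, -186.9), 'size': (32.7, 48.9), 'short_ang': 12.9, 'n': 134, 'z': 13.0}
((611.0968627929688, 151.69192504882812), 19.552213668823242)
```

Run:
```python
from h import *
plan([(0.601,0.1456,0.08,96,1),(0.601,0.1456,0.031,96,1,25)])
```

```text
5 [[-8, 25, 29, 0, 0, 1, 1], [-8, 25, 29, 0, 0, 0, 1], [-8, 24, 29.5, 0, 0, 0.9, 1], [0, 0, 25, 0, 0, 0, 1], [0, 0, 24, 0, 0, 0, 1]]
```

>>> drive_tool(
  series=[
    [-8,25,29,0,0,1,1],
    [-8,25,29,0,0,0,1],
    [-8,24,29,0,0,1,1],
    [0,0,25,0,0,0,1],
    [0,0,23,0,0,0,1],
    [0,0,0,0,0,0,1],
    [0,0,0,0,0,0,1],
  ],
)

```text
time: 13.2
ee_pos: [0.6019, 0.1463, 0.0338]
orientation: [2.102, 2.333, 0.002]
wrist_force: [0.4, -0.2, -0.4]
finger_gap: 0.0938
```

>>> drive_tool(
  series=[
    [0,0,3,0,0,0,1],
    [0,0,0,0,0,0,0.4],
    [0,0,0,0,0,0,0.4],
    [0,0,0,0,0,0,0.4],
    [0,0,0,0,0,0,0.4],
    [0,0,0,0,0,0,0.4],
    [0,0,0,0,0,0,0.4],
    [0,0,0,0,0,0,0.4],
    [0,0,0,0,0,0,0.4],
  ],
)

```text
time: 14.32
ee_pos: [0.6012, 0.147, 0.0294]
orientation: [-2.101, -2.335, -0.0]
wrist_force: [0.0, -0.1, -0.4]
finger_gap: 0.0477
```

Run:
```python
from h import *
st=sensors.get_state(); p=st['ee_pos'];print(p,st['finger_gap'])
plan([(p[0],p[1],0.105,None,.4,37),(0.6085,-0.1345,0.105,96,.4,42),(0.6085,-0.1345,-0.019,96,.4,35)])
```

```text
[0.60120421 0.1470018  0.02937036] 0.04768182873456494
14 [[0, 0, -25, 0, 0, 0, 0.4], [0, 0, -25, 0, 0, 0, 0.4], [0, 0, -25.6, 0, 0, 0, 0.4], [-40, -3, 0, 0, 0, 0, 0.4], [-40, -3, 0, 0, 0, 0, 0.4], [-40, -3, 0, 0, 0, 0, 0.4], [-40, -3, 0, 0, 0, 0, 0.4], [-40, -3, 0, 0, 0, 0, 0.4], [-40, -4, 0, 0, 0, 0, 0.4], [-40.7, -3.3, -0.1, 0, 0, 0, 0.4], [0, 0, 31, 0, 0, 0, 0.4], [0, 0, 31, 0, 0, 0, 0.4], [0, 0, 31, 0, 0, 0, 0.4], [0, 0, 31, 0, 0, 0, 0.4]]
```

>>> drive_tool(
  series=[
    [0,0,-25,0,0,0,0.4],
    [0,0,-25,0,0,0,0.4],
    [0,0,-26,0,0,0,0.4],
    [-40,-3,0,0,0,0,0.4],
    [-40,-3,0,0,0,0,0.4],
    [-40,-3,0,0,0,0,0.4],
    [-40,-3,0,0,0,0,0.4],
    [-40,-3,0,0,0,0,0.4],
    [-40,-4,0,0,0,0,0.4],
    [-41,-3,0,0,0,0,0.4],
    [0,0,30,0,0,0,0.4],
    [0,0,30,0,0,0,0.4],
  ],
)

```text
time: 15.82
ee_pos: [0.6091, -0.1358, 0.045]
orientation: [2.103, 2.333, 0.001]
wrist_force: [0.3, 0.3, -0.2]
finger_gap: 0.0473
```

>>> drive_tool(
  series=[
    [0,0,30,0,0,0,0.4],
    [0,0,28,0,0,0,0.4],
    [0,0,0,0,0,0,0.4],
    [0,0,0,0,0,0,0.4],
  ],
)

```text
time: 16.32
ee_pos: [0.6096, -0.135, -0.0115]
orientation: [2.101, 2.334, 0.001]
wrist_force: [0.9, -0.1, -1.0]
finger_gap: 0.0473
```

>>> drive_tool(
  series=[
    [0,0,8,0,0,0,0.4],
    [0,0,3,0,0,0,0.4],
    [0,0,0,0,0,0,0.4],
    [0,0,0,0,0,0,0.65],
    [0,0,0,0,0,0,0.65],
    [0,0,0,0,0,0,0.65],
    [0,0,-40,0,0,0,0.65],
    [0,0,-50,0,0,0,1],
    [0,-30,-50,0,0,0,1],
    [40,-30,-20,0,0,0,1],
    [40,-10,0,0,0,0,1],
    [0,0,0,0,0,0,1],
  ],
)

```text
time: 17.82
ee_pos: [0.5304, -0.0607, 0.1375]
orientation: [2.097, 2.337, 0.002]
wrist_force: [0.7, -0.7, -0.3]
finger_gap: 0.0942
```

Run:
```python
from h import *
st=sensors.get_state(); print(st['time'],np.round(st['ee_pos'],4),yaw(st)[0])
C={'mbox':((.612,-.133),.1,.028,.040),'roll':((.6085,-.1345),.045,.011,.024),'lbox':((.45,-.185),.13,.024,.036),'eraser':((.452,-.184),.05,.010,.019)}
im,d=vision.get_image('wrist'); W=cloud('wrist',d,Tcam('wrist',st)); save(im,'w5')
for k,v in C.items(): print(k,rect(W,*v))
```

```text
17.825 [ 0.5304 -0.0607  0.1375] 96.2018985130422
mbox {'c': (609.0, -134.1), 'size': (67.5, 119.9), 'short_ang': 6.1, 'n': 1220, 'z': 32.5}
roll {'c': (607.7, -133.7), 'size': (62.5, 66.8), 'short_ang': -82.5, 'n': 1164, 'z': 16.9}
lbox {'c': (445.5, -185.6), 'size': (67.1, 173.3), 'short_ang': 7.6, 'n': 2121, 'z': 28.8}
eraser {'c': (452.0, -184.5), 'size': (19.3, 44.6), 'short_ang': 7.4, 'n': 931, 'z': 13.2}
```

View pics/w5.png

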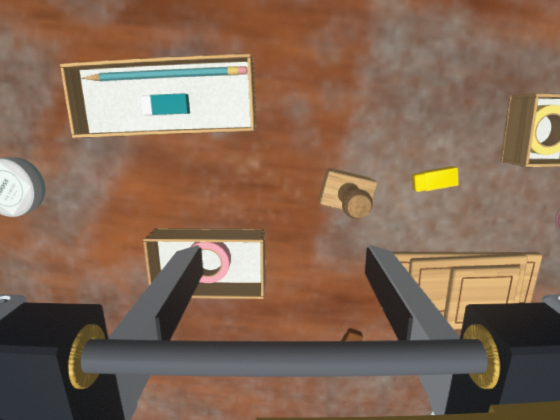

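The eraser at (168,104) and the roll at (208,262) both lie flat in their boxes. Next is the small lid.

Run:
```python
from h import *
plan([(0.6012,0.145,0.08,7,1,40),(0.6012,0.145,0.014,7,1,33)])
```

```text
13 [[20, 9, 6, 0, 0, 9, 1], [21, 6, 6, 0, 0, 9, 1], [22, 3, 6, 0, 0, 9, 1], [22, -1, 6, 0, 0, 9, 1], [21, -4, 5, 0, 0, 9, 1], [21, -8, 6, 0, 0, 9, 1], [19, -10, 5, 0, 0, 9, 1], [17, -13, 6, 0, 0, 9, 1], [15, -16, 5, 0, 0, 9, 1], [11.8, -18.5, 5.9, 0, -0.1, 8.1, 1], [0, 0, 22, 0, 0, 0, 1], [0, 0, 22, 0, 0, 0, 1], [0.1, -0.1, 22, 0, 0, 0, 1]]
```

>>> drive_tool(
  series=[
    [20,9,6,0,0,9,1],
    [21,6,6,0,0,9,1],
    [22,3,6,0,0,9,1],
    [22,-1,6,0,0,9,1],
    [21,-4,5,0,0,9,1],
    [21,-8,6,0,0,9,1],
    [19,-10,5,0,0,9,1],
    [17,-13,6,0,0,9,1],
    [15,-16,5,0,0,9,1],
    [12,-18,6,0,0,8,1],
    [0,0,0,0,0,0,1],
    [0,0,0,0,0,0,1],
  ],
)

```text
time: 19.38
ee_pos: [0.6021, 0.1426, 0.079]
orientation: [3.135, 0.194, -0.001]
wrist_force: [-0.2, 0.4, -1.8]
finger_gap: 0.094
```

Run:
```python
from h import *
st=sensors.get_state(); print(np.round(st['ee_pos'],4),yaw(st)[0])
im,d=vision.get_image('wrist'); W=cloud('wrist',d,Tcam('wrist',st))
print(rect(W,(.6,.145),.08,.052,.062),rect(W,(.597,.14),.10,.033,.043))
plan([(0.6012,0.145,0.013,7,1,33)])
```

```text
[0.6021 0.1426 0.079 ] 7.096108548003257
{'c': (601.6, 145.6), 'size': (68.1, 68.2), 'short_ang': -82.9, 'n': 8382, 'z': 56.1} {'c': (593.1, 186.4), 'size': (25.6, 68.3), 'short_ang': -81.5, 'n': 2796, 'z': 37.1}
3 [[0, -1, 22, 0, 0, 0, 1], [0, -1, 22, 0, 0, 0, 1], [-0.6, -0.6, 22.3, 0, 0, 0.1, 1]]
```

>>> drive_tool(
  series=[
    [0,-1,22,0,0,0,1],
    [0,-1,22,0,0,0,1],
    [0,-1,21,0,0,0,1],
    [0,0,0,0,0,0,1],
    [0,0,0,0,0,0,0.6],
    [0,0,0,0,0,0,0.6],
    [0,0,0,0,0,0,0.6],
    [0,0,0,0,0,0,0.6],
    [0,0,0,0,0,0,0.6],
    [0,0,-2,0,0,0,0.6],
  ],
)

```text
time: 20.68
ee_pos: [0.6012, 0.1468, 0.0161]
orientation: [-3.135, -0.193, 0.001]
wrist_force: [-0.8, 0.5, -0.2]
finger_gap: 0.0675
```

Run:
```python
from h import *
st=sensors.get_state(); p=st['ee_pos'];print(p,st['finger_gap'],yaw(st)[0])
plan([(p[0],p[1],0.105,None,.6,33),(0.4325,0.1883,0.105,7.5,.6,40)])
```

```text
[0.60123488 0.14682432 0.01608908] 0.06753354787934047 7.034206860008668
8 [[0, 0, -30, 0, 0, 0, 0.6], [0, 0, -29, 0, 0, 0, 0.6], [-0.1, 0, -29.9, 0, 0, 0, 0.6], [-32, -12, 0, 0, 0, 0, 0.6], [-33, -12, 0, 0, 0, 0, 0.6], [-32, -13, 0, 0, 0, 0, 0.6], [-33, -12, 0, 0, 0, 0, 0.6], [-32.3, -12.8, 0.1, 0, 0, -0.5, 0.6]]
```

>>> drive_tool(
  series=[
    [0,0,-30,0,0,0,0.6],
    [0,0,-29,0,0,0,0.6],
    [0,0,-30,0,0,0,0.6],
    [-32,-12,0,0,0,0,0.6],
    [-33,-12,0,0,0,0,0.6],
    [-32,-13,0,0,0,0,0.6],
    [-33,-12,0,0,0,0,0.6],
    [-32,-13,0,0,0,0,0.6],
    [0,0,0,0,0,0,0.6],
    [0,0,0,0,0,0,0.6],
  ],
)

```text
time: 21.92
ee_pos: [0.4335, 0.1884, 0.1052]
orientation: [3.135, 0.193, 0.001]
wrist_force: [0.3, -0.4, -0.2]
finger_gap: 0.0677
```

```bash
cat >> h.py <<'E'
def held(st,lens,z0=-.06,z1=-.030):
    """held lid in tool frame: rect of board top"""
    im,d=vision.get_image('wrist'); i=vision.camera_info('wrist'); P=cloud('wrist',d,np.array(i['T_tool_cam']))
    m=np.isfinite(P[...,2])&(P[...,2]>z0)&(P[...,2]<z1)&(abs(P[...,0])<.0335)&(abs(P[...,1])<lens)
    Q=P[m]*1000; h,b=np.histogram(Q[:,2],bins=30); zz=b[h.argmax()]+.5; Q=Q[abs(Q[:,2]-zz)<3]
    A=np.c_[Q[:,:2],np.ones(len(Q))]; s=np.linalg.lstsq(A,Q[:,2],rcond=None)[0]
    print('held: top tool z',round(zz,1),'y range',np.percentile(Q[:,1],[0.3,99.7]).round(1),'x',Q[:,0].min().round(1),Q[:,0].max().round(1),'tilt deg',np.degrees(s[:2]).round(2),cv2.minAreaRect(Q[:,:2].astype(np.float32)))
    return im,d
E
python3 - <<'E'
from h import *
st=sensors.get_state(); print(np.round(st['ee_pos'],4),yaw(st)[0],st['finger_gap'])
im,d=held(st,.08); W=cloud('wrist',d,Tcam('wrist',st)); save(im,'w6'); print(rect(W,(.43,.19),.07,.034,.046))
E
```

```text
[0.4335 0.1884 0.1052] 7.040990326967595 0.06766725352027674
held: top tool z -40.9 y range [-32.7  34.6] x -33.5 33.5 tilt deg [ 0.19 -0.23] ((0.0017852783203125, 1.2772178649902344), (66.99335479736328, 68.59081268310547), 0.0033202460035681725)
{'c': (430.1, 207.4), 'size': (28.4, 66.2), 'short_ang': -82.9, 'n': 589, 'z': 38.8}
```

View pics/w6.png

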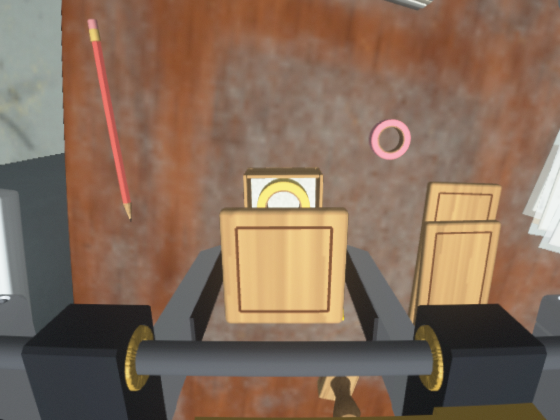

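Run:
```python
from h import *
plan([(0.4326,0.1894,0.04,7.4,.6,33),(0.4326,0.1894,0.012,7.4,.6,14)])
```

```text
5 [[-1, -1, 33, 0, 0, 0, 0.6], [-0.1, -0.3, 32.2, 0, 0, -0.4, 0.6], [0, 0, 9, 0, 0, 0, 0.6], [0, 0, 10, 0, 0, 0, 0.6], [0, 0, 9, 0, 0, 0, 0.6]]
```

>>> drive_tool(
  series=[
    [-1,-1,33,0,0,0,0.6],
    [0,0,32,0,0,-0.4,0.6],
    [0,0,0,0,0,0,0.6],
    [0,0,9,0,0,0,0.6],
    [0,0,10,0,0,0,0.6],
    [0,0,6,0,0,0,0.6],
    [0,0,0,0,0,0,0.6],
    [0,0,0,0,0,0,0.6],
  ],
)

```text
time: 22.98
ee_pos: [0.4323, 0.1895, 0.0158]
orientation: [-3.135, -0.204, -0.001]
wrist_force: [0.1, 0.8, 0.2]
finger_gap: 0.0675
```

>>> drive_tool(
  series=[
    [0,0,3,0,0,0,0.6],
    [0,0,3,0,0,0,0.6],
    [0,0,0,0,0,0,0.6],
  ],
)

```text
time: 23.35
ee_pos: [0.432, 0.1893, 0.0092]
orientation: [-3.135, -0.204, 0.0]
wrist_force: [-0.3, -0.2, -0.1]
finger_gap: 0.0674
```

>>> drive_tool(
  series=[
    [0,0,0,0,0,0,1],
    [0,0,0,0,0,0,1],
    [0,0,0,0,0,0,1],
    [0,0,-30,0,0,0,1],
    [0,0,-45,0,0,0,1],
    [0,0,-45,0,0,0,1],
    [35,20,-40,0,0,0,1],
    [45,30,0,0,0,0,1],
    [45,30,0,0,0,0,1],
    [35,25,0,0,0,0,1],
    [0,0,0,0,0,0,1],
    [0,0,0,0,0,0,1],
  ],
)

```text
time: 24.85
ee_pos: [0.6038, 0.1062, 0.1691]
orientation: [-3.134, -0.204, 0.002]
wrist_force: [0.3, 1.1, -0.2]
finger_gap: 0.0938
```

Run:
```python
from h import *
st=sensors.get_state(); print(st['time'],np.round(st['ee_pos'],4),yaw(st)[0])
C={'medium':((.597,.14),.10,.033,.043),'long':((.597,.15),.13,.014,.024),'slid on box':((.432,.188),.07,.044,.056)}
for n in ['wrist','scene']:
    im,d=vision.get_image(n); W=cloud(n,d,Tcam(n,st)); save(im,n+'7')
    for k,v in C.items(): print(n,k,rect(W,*v))
plan([(0.5995,0.138,0.07,8.3,1,40),(0.5995,0.138,-0.004,8.3,1,33)])
```

```text
24.85 [0.6038 0.1062 0.1691] 7.433138116072311
wrist medium {'c': (600.1, 138.2), 'size': (68.5, 121.8), 'short_ang': 8.2, 'n': 8027, 'z': 37.1}
wrist long {'c': (600.9, 167.6), 'size': (68.5, 125.1), 'short_ang': 5.2, 'n': 2308, 'z': 18.1}
wrist slid on box {'c': (432.2, 188.2), 'size': (68.5, 69.0), 'short_ang': -83.0, 'n': 5365, 'z': 49.3}
scene medium {'c': (598.3, 139.3), 'size': (71.9, 124.5), 'short_ang': 8.7, 'n': 1249, 'z': 38.9}
scene long {'c': (597.9, 144.5), 'size': (70.4, 177.9), 'short_ang': 2.9, 'n': 848, 'z': 19.5}
scene slid on box {'c': (429.6, 189.0), 'size': (69.1, 70.1), 'short_ang': -82.6, 'n': 1263, 'z': 50.5}
6 [[0, -10, 33, 0, 0, 0, 1], [0, -11, 33, 0, 0, 0, 1], [0.1, -10.5, 33.9, 0, 0, -0.8, 1], [0, 0, 25, 0, 0, 0, 1], [0, 0, 24, 0, 0, 0, 1], [0, 0, 25, 0, 0, 0, 1]]
```

View pics/wrist7.png

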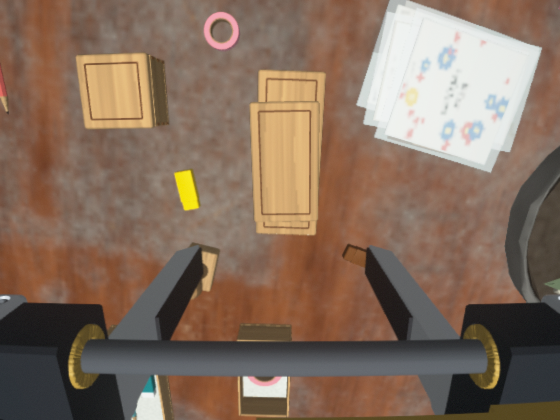

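The small lid is down on its box (112,92), and the medium lid at (285,162) is next on the pile.

>>> drive_tool(
  series=[
    [0,-10,33,0,0,0,1],
    [0,-11,33,0,0,0,1],
    [0,-11,34,0,0,-0.8,1],
    [0,0,25,0,0,0,1],
    [0,0,25,0,0,0,1],
    [0,0,16,0,0,0,1],
    [0,0,0,0,0,0,1],
    [0,0,0,0,0,0,1],
  ],
)

```text
time: 25.95
ee_pos: [0.601, 0.138, 0.0048]
orientation: [-3.133, -0.226, -0.004]
wrist_force: [0.0, 0.1, 0.2]
finger_gap: 0.094
```

>>> drive_tool(
  series=[
    [-1,0,8,0,0,0,1],
    [0,0,1,0,0,0,1],
    [0,0,0,0,0,0,0.6],
    [0,0,0,0,0,0,0.6],
    [0,0,0,0,0,0,0.6],
    [0,0,0,0,0,0,0.6],
    [0,0,0,0,0,0,0.6],
    [0,0,-20,0,0,0,0.6],
    [0,0,-30,0,0,0,0.6],
    [0,0,-30,0,0,0,0.6],
    [0,0,-30,0,0,0,0.6],
    [0,0,0,0,0,0,0.6],
  ],
)

```text
time: 27.45
ee_pos: [0.6016, 0.1379, 0.1092]
orientation: [-3.133, -0.225, -0.013]
wrist_force: [0.6, -0.7, -1.4]
finger_gap: 0.0675
```

Run:
```python
from h import *
st=sensors.get_state(); print(np.round(st['ee_pos'],4),yaw(st)[0],st['finger_gap'])
im,d=held(st,.09)
plan([(0.609,-0.1343,0.105,6.0,.6,42)])
```

```text
[0.6016 0.1379 0.1092] 8.231553432534103 0.06754662042926839
held: top tool z -42.8 y range [-61.6  44.6] x -33.5 33.5 tilt deg [ 0.1 -0.1] ((-0.00061798095703125, -8.312458038330078), (107.39115905761719, 66.992431640625), 89.99597930908203)
7 [[-4, 39, 0, 0, 0, 0, 0.6], [-4, 39, 0, 0, 0, 0, 0.6], [-4, 38, 0, 0, 0, 0, 0.6], [-5, 39, 0, 0, 0, 1, 0.6], [-4, 39, 0, 0, 0, 0, 0.6], [-4, 38, 1, 0, 0, 1, 0.6], [-2.5, 38.7, 0.3, 0, -0.2, 0.2, 0.6]]
```

>>> drive_tool(
  series=[
    [-4,39,0,0,0,0,0.6],
    [-4,39,0,0,0,0,0.6],
    [-4,38,0,0,0,0,0.6],
    [-5,39,0,0,0,1,0.6],
    [-4,39,0,0,0,0,0.6],
    [-4,38,0,0,0,1,0.6],
    [-2,39,0,0,0,0.2,0.6],
    [0,0,20,0,0,0,0.6],
    [0,0,0,0,0,0,0.6],
    [0,0,0,0,0,0,0.6],
  ],
)

```text
time: 28.75
ee_pos: [0.608, -0.1341, 0.0836]
orientation: [-3.136, -0.166, 0.003]
wrist_force: [0.6, 0.2, -0.8]
finger_gap: 0.0677
```

Run:
```python
from h import *
st=sensors.get_state(); print(np.round(st['ee_pos'],4),yaw(st)[0],st['finger_gap'])
im,d=held(st,.09); save(im,'w8')
plan([(0.6089,-0.1349,0.03,6.0,.6,28),(0.6089,-0.1349,0.006,6.0,.6,9)])
```

```text
[ 0.608  -0.1341  0.0836] 6.066608231417705 0.06766793861555812
held: top tool z -42.7 y range [-61.6  44.6] x -33.5 33.5 tilt deg [ 0.09 -0.11] ((0.001190185546875, -8.264148712158203), (66.99634552001953, 107.62117004394531), 0.0004142214893363416)
5 [[0, 0, 27, 0, 0, 0, 0.6], [0.3, 0.8, 27.4, 0, 0, 0.1, 0.6], [0, 0, 8, 0, 0, 0, 0.6], [0, 0, 8, 0, 0, 0, 0.6], [0, 0, 8, 0, 0, 0, 0.6]]
```

>>> drive_tool(
  series=[
    [0,0,27,0,0,0,0.6],
    [0.5,1,27,0,0,0,0.6],
    [0,0,0,0,0,0,0.6],
    [0,0,8,0,0,0,0.6],
    [0,0,8,0,0,0,0.6],
    [0,0,8,0,0,0,0.6],
    [0,0,2,0,0,0,0.6],
    [0,0,0,0,0,0,0.6],
  ],
)

```text
time: 29.8
ee_pos: [0.6091, -0.1357, 0.0042]
orientation: [-3.137, -0.165, 0.0]
wrist_force: [0.1, 0.1, -0.6]
finger_gap: 0.0675
```

>>> drive_tool(
  series=[
    [0,0,3,0,0,0,0.6],
    [0,0,0,0,0,0,0.6],
    [0,0,0,0,0,0,1],
    [0,0,0,0,0,0,1],
    [0,0,0,0,0,0,1],
    [0,0,-30,0,0,0,1],
    [0,0,-45,0,0,0,1],
    [0,0,-45,0,0,0,1],
    [0,-50,-40,0,0,0,1],
    [0,-50,0,0,0,0,1],
    [0,-50,0,0,0,0,1],
    [0,-50,0,0,0,0,1],
  ],
)

```text
time: 31.3
ee_pos: [0.588, 0.0635, 0.1608]
orientation: [-3.137, -0.165, -0.001]
wrist_force: [1.2, -0.7, 0.4]
finger_gap: 0.0938
```

>>> drive_tool(
  series=[
    [0,-35,0,0,0,0,1],
    [0,0,0,0,0,0,1],
    [0,0,0,0,0,0,1],
  ],
)

```text
time: 31.68
ee_pos: [0.5847, 0.0963, 0.1605]
orientation: [3.137, 0.165, 0.0]
wrist_force: [0.9, -0.5, 0.2]
finger_gap: 0.0939
```

Run:
```python
from h import *
st=sensors.get_state(); print(st['time'],np.round(st['ee_pos'],4),yaw(st)[0])
C={'long':((.597,.15),.13,.014,.024),'mlid on box':((.609,-.134),.10,.038,.050)}
for n in ['wrist','top']:
    im,d=vision.get_image(n); W=cloud(n,d,Tcam(n,st)); save(im,n+'9')
    for k,v in C.items(): print(n,k,rect(W,*v))
```

```text
31.675 [0.5847 0.0963 0.1605] 6.02546176665404
wrist long {'c': (603.6, 143.9), 'size': (68.6, 173.7), 'short_ang': 5.5, 'n': 11206, 'z': 18.1}
wrist mlid on box {'c': (610.4, -151.1), 'size': (65.0, 68.0), 'short_ang': -84.0, 'n': 2247, 'z': 43.3}
top long {'c': (609.8, 76.8), 'size': (42.2, 68.8), 'short_ang': -84.0, 'n': 409, 'z': 18.3}
top mlid on box {'c': (608.9, -136.3), 'size': (69.0, 122.3), 'short_ang': 6.2, 'n': 1330, 'z': 43.4}
```

View pics/wrist9.png

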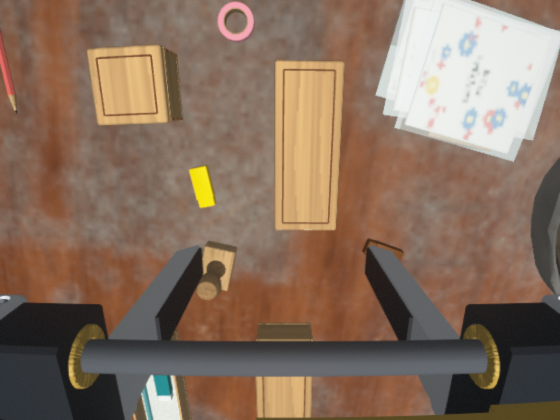

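The medium lid is seated: its top reads 43.4 mm, within 2 mm of centre. The long lid now lies alone at (308,146).

Run:
```python
from h import *
plan([(0.6036,0.1439,0.04,5.5,1,42),(0.6036,0.1439,-0.021,5.5,1,31)])
```

```text
6 [[6, -12, 30, 0, 0, 0, 1], [6, -11, 30, 0, 0, 0, 1], [6, -12, 30, 0, 0, 0, 1], [5.7, -11.1, 30.4, 0, 0, 0.4, 1], [0, 0, 30, 0, 0, 0, 1], [0, 0, 31, 0, 0, 0, 1]]
```

>>> drive_tool(
  series=[
    [6,-12,30,0,0,0,1],
    [6,-11,30,0,0,0,1],
    [6,-12,30,0,0,0,1],
    [6,-11,30,0,0,0.4,1],
    [0,0,30,0,0,0,1],
    [0,0,24,0,0,0,1],
    [0,0,0,0,0,0,1],
    [0,0,0,0,0,0,1],
  ],
)

```text
time: 32.78
ee_pos: [0.6046, 0.1444, -0.0124]
orientation: [-3.138, -0.152, -0.003]
wrist_force: [0.3, 0.4, 0.9]
finger_gap: 0.094
```

>>> drive_tool(
  series=[
    [-1,0,8,0,0,0,1],
    [0,0,2,0,0,0,1],
    [0,0,0,0,0,0,0.6],
    [0,0,0,0,0,0,0.6],
    [0,0,0,0,0,0,0.6],
    [0,0,0,0,0,0,0.6],
    [0,0,0,0,0,0,0.6],
    [0,0,-20,0,0,0,0.6],
    [0,0,-30,0,0,0,0.6],
    [0,0,-40,0,0,0,0.6],
    [0,0,-45,0,0,0,0.6],
    [0,0,0,0,0,0,0.6],
  ],
)

```text
time: 34.28
ee_pos: [0.606, 0.1455, 0.1184]
orientation: [-3.137, -0.154, -0.018]
wrist_force: [0.2, -0.5, -0.3]
finger_gap: 0.0678
```

Run:
```python
from h import *
st=sensors.get_state(); print(np.round(st['ee_pos'],4),yaw(st)[0],st['finger_gap'])
im,d=held(st,.12)
plan([(0.445,-0.185,0.11,7.7,.6,45)])
```

```text
[0.606  0.1455 0.1184] 5.630441924676408 0.0677928944415638
held: top tool z -41.3 y range [-84.8  86.9] x -33.5 33.5 tilt deg [ 0.11 -0.04] ((-0.0016326904296875, 1.8798370361328125), (66.9967041015625, 173.6927032470703), 0.0010863573988899589)
9 [[-21, 35, 0, 0, 0, 0, 0.6], [-21, 35, 0, 0, 0, 0, 0.6], [-21, 35, 1, 0, 0, 0, 0.6], [-21, 35, 0, 0, 0, 0, 0.6], [-21, 35, 1, 0, 0, 0, 0.6], [-21, 35, 0, 0, 0, -1, 0.6], [-22, 34, 1, 0, 0, 0, 0.6], [-22, 34, 0, 0, 0, -1, 0.6], [-23.2, 33.5, 0.6, 0, -0.3, -0.1, 0.6]]
```

>>> drive_tool(
  series=[
    [-21,35,0,0,0,0,0.6],
    [-21,35,0,0,0,0,0.6],
    [-21,35,0,0,0,0,0.6],
    [-21,35,0,0,0,0,0.6],
    [-21,35,0,0,0,0,0.6],
    [-21,35,0,0,0,-1,0.6],
    [-22,34,0,0,0,0,0.6],
    [-22,34,0,0,0,-1,0.6],
    [-23,33,0,0,0,0,0.6],
    [0,0,25,0,0,0,0.6],
    [0,0,0,0,0,0,0.6],
    [0,0,0,0,0,0,0.6],
  ],
)

```text
time: 35.83
ee_pos: [0.4432, -0.1842, 0.0859]
orientation: [-3.134, -0.21, 0.002]
wrist_force: [0.3, 0.7, -1.2]
finger_gap: 0.0677
```

Run:
```python
from h import *
st=sensors.get_state(); print(np.round(st['ee_pos'],4),yaw(st)[0],st['finger_gap'])
im,d=held(st,.12); 
plan([(0.4452,-0.1841,0.025,7.7,.6,38),(0.4452,-0.1841,0.002,7.7,.6,9)])
```

```text
[ 0.4432 -0.1842  0.0859] 7.663435982610016 0.06768997321936655
held: top tool z -41.4 y range [-84.8  86.9] x -33.5 33.5 tilt deg [ 0.12 -0.04] ((0.000133514404296875, 1.8314743041992188), (66.99340057373047, 173.54714965820312), 0.0024795043282210827)
5 [[1, 0, 31, 0, 0, 0, 0.6], [0.5, 0, 30.6, 0, 0, 0, 0.6], [0, 0, 8, 0, 0, 0, 0.6], [0, 0, 7, 0, 0, 0, 0.6], [0, 0, 8, 0, 0, 0, 0.6]]
```

>>> drive_tool(
  series=[
    [1,0,31,0,0,0,0.6],
    [1,0,30,0,0,0,0.6],
    [0,0,0,0,0,0,0.6],
    [0,0,8,0,0,0,0.6],
    [0,0,7,0,0,0,0.6],
    [0,0,8,0,0,0,0.6],
    [0,0,0,0,0,0,0.6],
    [0,0,0,0,0,0,0.6],
  ],
)

```text
time: 36.88
ee_pos: [0.4457, -0.1845, 0.0026]
orientation: [3.135, 0.209, 0.0]
wrist_force: [-0.2, 0.1, -0.5]
finger_gap: 0.0677
```

>>> drive_tool(
  series=[
    [0,0,3.5,0,0,0,0.6],
    [0,0,0,0,0,0,0.6],
    [0,0,0,0,0,0,1],
    [0,0,0,0,0,0,1],
    [0,0,0,0,0,0,1],
    [0,0,-30,0,0,0,1],
    [0,0,-45,0,0,0,1],
    [0,0,-45,0,0,0,1],
    [0,20,-50,0,0,0,1],
    [0,40,-50,0,0,0,1],
    [0,0,0,0,0,0,1],
    [0,0,0,0,0,0,1],
  ],
)

```text
time: 38.38
ee_pos: [0.453, -0.2425, 0.2167]
orientation: [-3.133, -0.209, 0.002]
wrist_force: [0.0, -0.6, -0.4]
finger_gap: 0.0939
```

Run:
```python
from h import *
st=sensors.get_state(); print(st['time'],np.round(st['ee_pos'],4),yaw(st)[0])
C={'slid':((.432,.188),.07,.044,.056),'mlid':((.609,-.134),.10,.038,.050),'llid':((.445,-.185),.13,.034,.046),'tin':((.546,-.344),.05,.014,.026),'stamp':((.515,.0),.05,.01,.03)}
for n in ['wrist','top','scene']:
    im,d=vision.get_image(n); W=cloud(n,d,Tcam(n,st)); save(im,n+'10')
    for k,v in C.items(): print(n,k,rect(W,*v))
    if n!='wrist':
        z=np.load(f'pics/{n}0.npz'); W=cloud(n,z['d'],z['T'])
        for k in ['tin','stamp']: print(n,'before',k,rect(W,*C[k]))
    else:
        for c,r,z0,z1 in [((.445,-.185),.1,.034,.046),((.609,-.134),.1,.038,.05)]:
            m=(abs(W[...,2]-(z0+z1)/2)<.006)&(np.hypot(W[...,0]-c[0],W[...,1]-c[1])<r); P=W[m]
            print('tilt rad',np.linalg.lstsq(np.c_[P[:,:2],np.ones(len(P))],P[:,2],rcond=None)[0][:2])
```

```text
38.375 [ 0.453  -0.2425  0.2167] 7.6152595595220145
wrist slid None
wrist mlid {'c': (608.1, -135.3), 'size': (68.8, 122.6), 'short_ang': 6.2, 'n': 6924, 'z': 42.9}
wrist llid {'c': (444.9, -185.9), 'size': (68.9, 172.7), 'short_ang': 7.4, 'n': 9497, 'z': 39.1}
wrist tin {'c': (546.6, -347.1), 'size': (56.7, 61.7), 'short_ang': 14.0, 'n': 1554, 'z': 19.2}
wrist stamp None
tilt rad [-0.00078115  0.00036386]
tilt rad [ 0.00471211 -0.00016171]
top slid {'c': (431.2, 187.1), 'size': (67.5, 68.7), 'short_ang': -82.0, 'n': 759, 'z': 49.0}
top mlid {'c': (609.0, -136.3), 'size': (68.9, 122.3), 'short_ang': 6.1, 'n': 1325, 'z': 43.3}
top llid {'c': (442.9, -170.8), 'size': (68.4, 141.0), 'short_ang': 7.6, 'n': 1319, 'z': 39.4}
top tin None
top stamp {'c': (517.0, 0.6), 'size': (35.5, 50.5), 'short_ang': -6.0, 'n': 195, 'z': 21.1}
top before tin {'c': (547.8, -346.3), 'size': (58.6, 61.2), 'short_ang': -7.6, 'n': 465, 'z': 19.5}
top before stamp {'c': (516.6, 0.5), 'size': (35.6, 49.9), 'short_ang': -4.8, 'n': 197, 'z': 20.9}
scene slid {'c': (429.6, 188.5), 'size': (69.3, 70.1), 'short_ang': -82.3, 'n': 1259, 'z': 50.5}
scene mlid {'c': (605.8, -134.3), 'size': (70.8, 125.1), 'short_ang': 5.7, 'n': 786, 'z': 44.8}
scene llid {'c': (439.6, -160.5), 'size': (68.3, 127.7), 'short_ang': 8.5, 'n': 688, 'z': 40.7}
scene tin None
scene stamp {'c': (514.9, 2.5), 'size': (38.1, 51.5), 'short_ang': -6.5, 'n': 346, 'z': 22.1}
scene before tin {'c': (546.9, -344.6), 'size': (56.6, 64.9), 'short_ang': 41.6, 'n': 245, 'z': 20.7}
scene before stamp {'c': (513.2, 2.6), 'size': (37.9, 50.2), 'short_ang': -7.3, 'n': 352, 'z': 22.1}
```

View pics/wrist10.png

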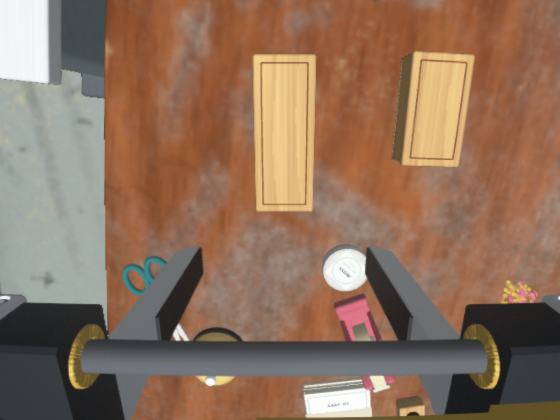

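The long lid (284,132) and medium lid (435,110) are seated and level, the small lid was checked from above, and the tin (346,268) hasn't moved. I'm handing in.

```bash
python3 -c "
from h import *
print(arm.job_done())"
```

```text
the job is handed in; nothing more can be done
None
```

The gift order is finished and handed in at about 38 s of the 125 s allowed. The eraser is flat in the long box beside the pencil, the tape roll is flat in the medium box, and all three boxes are closed with their own lids.

**Last checks, from camera depth:**
- **Lid heights:** the tops read 49.0, 43.3 and 39.1 mm, against 50, 44 and 40 mm when closed. The cameras read about 1 mm low throughout.
- **Lid centres:** all three are within about 1.5 mm of their box centres.
- **Lid tilt:** the medium and long lids are under 0.005 rad. I did not compute tilt for the small lid, but its top is at the right height.
- **Stamp and tin:** neither moved measurably, and the gripper is clear of everything.

**What disagreed:** the real fingertips sit about 29 mm short of the reported TCP, which is supposed to be at the very end of the fingers. Because of that, my first grasp of the eraser closed on air, without disturbing anything. I measured the offset with the wrist depth camera and corrected every later height for it.

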